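Hold the oil flask down on the refill dock

ROBOT

A 6-joint arm with a two-finger parallel gripper is mounted at the origin on the work surface. World frame = base frame: x ahead of the robot, y to its left, z up, the work surface at z = 0. Lengths are in m, angles in rad, forces in N, time in s.
With the tool pointing down it reaches from about 0.3 to 0.875 m from the base axis. Payload 6.4 kg.
Tool frame: the origin (TCP) lies midway between the tips of the shut fingers; the grasp point (between the pads) lies 19 mm behind it (manip.grip_point_offset is the distance from the TCP to the grasp point, in m); z points along the fingers, y is the line along which they close (so a half turn about z gives the same grasp; the last joint's range is limited). The gripper opens to 85 mm and grips with 20 to 120 N. Pads are 22 mm wide; open, the fingers measure 114 mm over their backs; the gripper's body (76 mm by 85 mm) begins 54 mm behind the grasp point. The pads swing forward as they close: fully open they stand 13 mm farther back than shut.
Start: joints at [0.951, 0.181, 1.607, -0, 1.354, -0.206], TCP at [0.231, 0.526, 0.203] pointing down, gripper open.
Joint ranges: [-2.99, 2.99], [-0.89, 2.07], [0.3, 2.58], [-1.14, 4.28], [0, 2.63], [-3.12, 3.12]. Speed limits (rad/s): [2.57, 2.57, 3.01, 3.14, 3.14, 3.14].

INTERFACE

Orientations are given as [roll, pitch, yaw] about the fixed x, y, z axes, in that order (R = Rz(yaw) Ry(pitch) Rx(roll)).
In Python, from bench import manip gives the robot as it stands.
- The arm moves only by the tool send_rows, never from a script. Its argument "plan" is a list of rows, each an object of numbers: "dx", "dy", "dz": the shift along the tool's x, y, z in m; "roll": the turn about the tool's z in rad; "hand": the finger opening in m, from 0 to 0.0854. In form: [{"dx": .., "dy": .., "dz": .., "roll": .., "hand": ..}, ...]. A call has 1 to 8 rows; each row shifts and turns the commanded pose from where the row before left it, along the tool's axes as they then stand; what a row does not reach is not made up. A row lasts 1/8 s, in which the tool goes at most 62.5 mm and 10.7 degrees, less where a joint would pass 70% of its speed; a pose out of reach is approached as far as the arm can. A call with a gripper value outside its range is refused whole. The fingers move at their own pace and stop on an object; "squeeze" is the grip in N (left out, the last holds). Time passes only in rows, so rows that do not move let the fingers close. It gives the time, the measured TCP pose, the force, the opening and the grip force at its end, in the units of the state.
- manip.get_state(): the state, without advancing time (a new reading comes with each control period).
- manip.get_image(name): name is "scene" or "side" or "wrist"; returns a dict with "pixels" (384x512x3 uint8, red, green, blue), "intrinsics" (3x3 intrinsics, pixels), "cam_to_world" (4x4, takes a point from camera to world coordinates); the wrist camera has in their place "hand_eye" (4x4, takes a point from camera to tool coordinates, whose origin is the TCP and whose axes are the flange's). Camera axes: x right, y down, z forward; pixel columns grow to the right and rows downward; lengths in m; the calibration is good to about 2 mm. A picture is of the moment at which its call begins: read the wrist's pose just before it. There is no depth.
- manip.hand_in(): hands the job in; it is judged then, once.
The state is a dict: "time_s": time; "joint_positions": joint angles; "joint_velocities": joint speeds; "effort": joint torques, N m; "tcp_pos": TCP position; "ee_rot": TCP orientation; "force": force on the tool from outside, world axes, zero at the start; "ft_torque": the same for the moment, N m; "gripper_width": finger opening in m; "finger_force": force on a finger pad.
Only numpy, scipy, OpenCV 4.12 (cv2) and the standard library are available. Lean on these libraries where they do the work, as an engineer would, in place of code of your own. Each camera call takes 0.05 s, during which the arm holds its last target. There are 200 camera calls.

TASK

The orange-capped oil flask needs refilling: pull the red drawer well open, lift that flask out by its cap, set it upright in the green sprung ring of the refill dock, and press it down until the ring is fully down at its stop. The dock only fills while the flask is held down, so finish still gripping the flask and holding the ring fully compressed with it. Keep the flask upright all the way, leave the blue-capped flask standing in the drawer, and leave the glue bottle, the glued-up board and the paint tin where they are.

Things in the scene. Friction and masses are not known exactly. Their poses are not given: they have to be found in the camera images.
- cabinet: Low grey cabinet with one red-fronted drawer, 260 (x, deep) x 300 (y, wide) x 140 mm (high), fixed. Origin at the centre of its underside; its x axis points from the front to the back, so the drawer opens along its -x. Its yaw lies within about 0.2 rad of the world frame.
- cabinet_drawer0 (a joint): How far the drawer is out, in m: 0 shut, 0.182 at its outer stop. It starts shut or up to 30 mm ajar. It slides easily (about 1 N of friction) and stays where it is left. Inside it is 215 mm deep (x) and 258 mm wide (y), its floor 22 mm above the table and its rim 118 mm above the table.
- cabinet_drawer0_handle (a point): Middle of the drawer's round steel bar handle, 11 mm thick, 120 mm long, level along the cabinet's y. Its centre line is 35 mm in front of the drawer's front (29 mm free gap behind the bar, 90 mm between its two stems), 102 mm above the table, 38 mm below the cabinet's top. Axes as the cabinet's. It moves with the drawer.
- flask: Orange-capped oil flask, standing loose in the drawer: aluminium ball 62 mm in diameter with an orange band and a flat foot 32 mm across, a neck, and a straight round orange cap 28 mm in diameter from 62 to 100 mm above the foot (its top). 0.14 to 0.26 kg. Origin at the centre of the foot, z up. It starts 40 to 60 mm left or right of the drawer's middle line.
- blue_flask: The same flask with a blue cap and band, standing in the drawer beside the orange one (80 to 120 mm apart). To be left standing in the drawer. Origin at the centre of its foot.
- dock: Refill dock, fixed: a grey base block 130 x 130 x 22 mm with four steel guide posts 50 mm from its middle (tops 66 mm above the table), which carry the green sprung ring. Origin at the centre of its underside, z up.
- ring_mouth (a point): Centre of the top face of the green sprung ring: outer diameter 80 mm, hole 48 mm, 12 mm thick; its top is 60 mm above the table at rest and 44 mm when fully down. The flask's ball sits in the hole: seated, its foot is 7 mm below this point. It moves with the ring.
- ring (a joint): How far the ring is pressed down, in m: 0 up, 0.016 at its lower stop. Springs hold it up: it starts to move at 4 N and takes 12 N to reach the stop (the flask's own weight does not move it); it springs back when let go.
- glue: White glue bottle with an orange cap, 66 mm in diameter, 180 mm tall, standing loose. Origin at the centre of its underside. Bystander.
- glueup: Wooden board 130 x 120 x 18 mm with a glued-on block and two upright dowels, 78 mm high over all, loose. Origin at the centre of its underside. Bystander.
- tin: Paint tin with a red label, 70 mm in diameter, 75 mm tall, standing loose. Origin at the centre of its underside. Bystander.
Things that resemble listed ones, but are neither listed nor needed, are in the scene too. What is shaped like the dock but black or turquoise is not meant.

How it is judged:
On the way, in this order (a step that is already met when the one before it is completed fails the run):
1. the drawer is pulled open at least 90 mm (value of joint cabinet_drawer0 above 0.09 m), for 0.2 s.
2. the orange-capped flask is gripped and lifted at least 30 mm off the drawer's floor (height (world z) of flask above 0.052 m and contact force between the fingers and flask above 1 N), for 0.1 s.
3. the flask is seated upright in the ring (within 8 mm of its middle) (horizontal distance between flask and ring_mouth below 0.008 m and angle between flask's own z axis and vertical below 0.2 rad and z of flask in the frame of ring_mouth below 0 m and contact force between flask and dock above 0.5 N), for 0.1 s.
At the end, for the whole second after the job is handed in: The orange-capped flask is upright (0.15 rad) and centred (6 mm) in the ring, gripped by the fingers, at rest, and presses the ring 13.5 of 16 mm down or more (over 6 N); arm and fingers do not touch the dock; the blue-capped flask stands on the drawer floor (value of joint ring above 0.0135 m and contact force between flask and dock above 6 N and contact force between the fingers and flask above 2 N and contact force between each of the arm, the fingers and dock below 1 N and horizontal distance between flask and ring_mouth below 0.006 m and angle between flask's own z axis and vertical below 0.15 rad and linear speed of flask below 0.02 m/s and angle between blue_flask's own z axis and vertical below 0.2 rad and horizontal distance between blue_flask and cabinet_drawer0_handle below 0.29 m and height (world z) of blue_flask between 0.015 and 0.04 m); the arm keeps its last pose, push and grip.
It fails at once if the orange-capped flask is tipped more than 0.6 rad (angle between flask's own z axis and vertical above 0.6 rad).
It fails at once if the blue-capped flask is tipped more than 0.6 rad or lifted out of the drawer (angle between blue_flask's own z axis and vertical above 0.6 rad or height (world z) of blue_flask above 0.1 m).
It fails at once if the glue bottle is moved more than 30 mm or tipped over (distance of glue from where it was at the start of the episode above 0.03 m or angle between glue's own z axis and vertical above 0.6 rad).
It fails at once if the glued-up board is moved more than 30 mm or tipped over (distance of glueup from where it was at the start of the episode above 0.03 m or angle between glueup's own z axis and vertical above 0.6 rad).
It fails at once if the paint tin is moved more than 30 mm or tipped over (distance of tin from where it was at the start of the episode above 0.03 m or angle between tin's own z axis and vertical above 0.6 rad).
It also fails if it takes over 54 s, if anything falls off the work surface, if the arm or the gripper's body presses on something with over 40 N, if the wrist force passes 120 N, or if a joint passes its speed limit or range.

## Working session

There is one attempt and no reset: what is moved stays moved. The work goes in short steps, Python scripts to look and compute and a tool call to move; the robot and the scene stay as the last step left them, time stands still between calls to the robot, and variables do not carry over. Pictures are saved under pics/ and viewed, at most 10 in all, crops included, and the job is handed in when it is done.

Besides the shell and the picture viewer there is one more tool, called after "Emit:" in YAML: its name, and indented under it one key for each argument. send_rows: Moves the arm, as the interface text tells. Its arguments: {"type":"object","properties":{"plan":{"type":"array"},"squeeze":{"type":"number"}},"required":["plan"]}

```bash
mkdir -p pics; cat > h.py <<'E'
import numpy as np, cv2
from bench import manip
def grab(n,f=None):
    s=manip.get_state(); im=manip.get_image(n)
    p=np.array(im["pixels"]); K=np.array(im["intrinsics"])
    if f: cv2.imwrite("pics/"+f,p[:,:,::-1])
    if n=="wrist":
        from scipy.spatial.transform import Rotation as R
        T=np.eye(4); T[:3,:3]=R.from_euler("xyz",s["ee_rot"]).as_matrix(); T[:3,3]=s["tcp_pos"]
        M=T@np.array(im["hand_eye"])
    else: M=np.array(im["cam_to_world"])
    return p,K,M
def onz(K,M,uv,z):
    d=M[:3,:3]@np.linalg.inv(K)@np.array([uv[0],uv[1],1.]); o=M[:3,3]
    return o+d*(z-o[2])/d[2]
def proj(K,M,P):
    q=np.linalg.inv(M)@np.append(P,1); q=K@q[:3]; return q[:2]/q[2]
E
python3 - <<'E'
from h import *
a=grab("scene")[0];b=grab("side")[0]
np.savez("i.npz",a=a,b=b)
cv2.imwrite("pics/a.png",a[:,:,::-1]);cv2.imwrite("pics/b.png",b[:,:,::-1])
print(manip.get_state(), grab("wrist","w0.png")[1:])
E
```

```text
{'time_s': 0.1, 'joint_positions': array([ 9.50692218e-01,  1.81466803e-01,  1.60790313e+00, -2.20432269e-05,
        1.35382986e+00, -2.06323358e-01]), 'joint_velocities': array([ 0.00069627, -0.00183248, -0.00340353,  0.00169773, -0.000681  ,
        0.0007489 ]), 'effort': array([ 7.00161982e-04, -4.45880485e+01, -3.52240419e+01, -1.66214422e-04,
        4.16098104e-03,  1.12585704e-05]), 'tcp_pos': array([0.2308696 , 0.52601598, 0.20207662]), 'ee_rot': array([-3.14001520e+00, -3.08178821e-04,  2.72781642e+00]), 'force': array([ 0.40433603,  0.12188918, -0.30473414]), 'ft_torque': array([ 0.01995549, -0.02141306, -0.01780957]), 'finger_force': 0.0, 'gripper_width': 0.08555493749153503} (array([[269.52574344,   0.        , 257.67595303],
       [  0.        , 269.52574344, 192.38179022],
       [  0.        ,   0.        ,   1.        ]]), array([[ 0.40119938,  0.88102437,  0.25066934,  0.16739746],
       [ 0.91598487, -0.38490097, -0.11323854,  0.55487583],
       [-0.00328304,  0.27504055, -0.96142702,  0.37299816],
       [ 0.        ,  0.        ,  0.        ,  1.        ]]))
```

View pics/a.png

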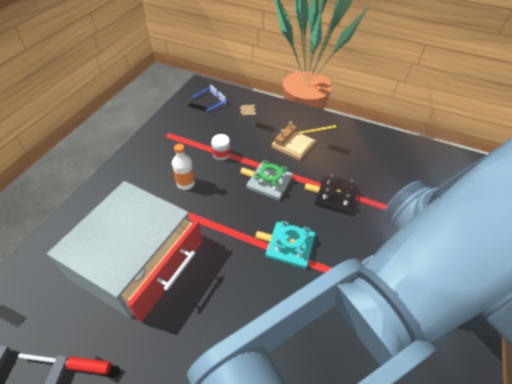

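View pics/b.png

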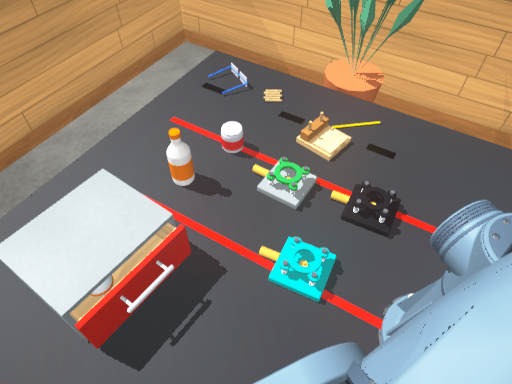

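The grey dock with the green ring is at scene (270,178) and side (289,175). The black dock (336,195)/(373,203) and the turquoise one (291,244)/(302,265) are decoys. The cabinet's red front and bar handle are at scene (180,268) and side (150,285). The glue bottle is at side (180,160), the tin at (232,138) and the board at (323,140).

```bash
cat > m.py <<'E'
from h import *
out=[]
for n in("scene","side"):
    p,K,M=grab(n)
    hsv=cv2.cvtColor(p,cv2.COLOR_RGB2HSV)
    g=cv2.inRange(hsv,(52,120,60),(70,255,255))
    c=max(cv2.findContours(g,0,2)[0],key=cv2.contourArea)
    (u,v),ax,_=cv2.fitEllipse(c)
    print(n,"cam",M[:3,3].round(3),"ring",(round(u),round(v)),ax,onz(K,M,(u,v),.058).round(4))
    pts={"scene":[(164,285),(193,252),(125,183),(51,250),(125,306),(190,212)],"side":[(127,304),(172,265),(102,171),(0,243),(68,318),(172,208)]}[n]
    for i,q in enumerate(pts): print(q,onz(K,M,q,.102 if i<2 else .14).round(3))
    base={"scene":{"glue":(184,186),"tin":(221,155),"board":(294,150),"tq":(291,250),"black":(336,195)},"side":{"glue":(182,180),"tin":(232,148),"board":(323,145),"tq":(302,268),"black":(373,210)}}[n]
    for k,q in base.items(): print(k,onz(K,M,q,.01).round(3))
p,_,_=grab("side")
a=cv2.resize(p[150:350,0:330],None,fx=2.4,fy=2.4,interpolation=3)
cv2.imwrite("pics/c.png",a[:,:,::-1])
E
python3 m.py
```

```text
scene cam [0.21  0.591 0.975] ring (270, 173) (18.245847702026367, 28.475555419921875) [ 0.4841 -0.2304  0.058 ]
(164, 285) [0.571 0.302 0.102]
(193, 252) [0.552 0.184 0.102]
(125, 183) [0.853 0.076 0.14 ]
(51, 250) [0.884 0.354 0.14 ]
(125, 306) [0.611 0.399 0.14 ]
(190, 212) [0.613 0.089 0.14 ]
glue [ 0.754 -0.082  0.01 ]
tin [ 0.706 -0.28   0.01 ]
board [ 0.458 -0.428  0.01 ]
tq [0.313 0.007 0.01 ]
black [ 0.244 -0.272  0.01 ]
side cam [0.185 0.446 0.841] ring (288, 173) (26.255325317382812, 38.73763656616211) [ 0.4804 -0.2294  0.058 ]
(127, 304) [0.574 0.3   0.102]
(172, 265) [0.553 0.183 0.102]
(102, 171) [0.854 0.078 0.14 ]
(0, 243) [0.885 0.347 0.14 ]
(68, 318) [0.63  0.386 0.14 ]
(172, 208) [0.629 0.079 0.14 ]
glue [ 0.752 -0.085  0.01 ]
tin [ 0.702 -0.275  0.01 ]
board [ 0.462 -0.437  0.01 ]
tq [ 0.322 -0.009  0.01 ]
black [ 0.236 -0.27   0.01 ]
```

View pics/c.png

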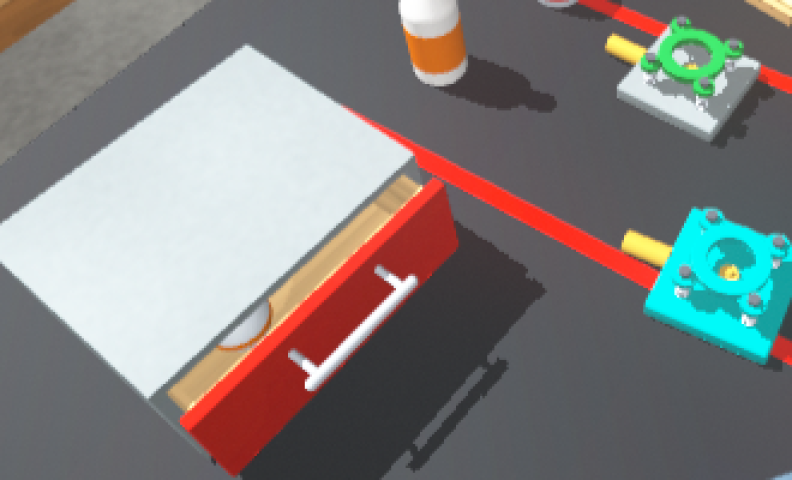

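The crop confirms the target dock: grey base, green ring, centre about (0.482,-0.230). The orange-banded ball shows in the drawer's left (+y) part at crop (245,325). The handle is centred near (0.5625,0.242), with cabinet yaw about -0.168.

Emit:
send_rows:
  plan:
    - {"roll":0.166,"hand":0.026}
    - {"roll":0.166,"hand":0.026}
    - {"roll":0.166,"hand":0.026}
    - {"roll":0.166,"hand":0.026}
    - {"roll":0.166,"hand":0.026}
    - {"roll":0.166,"hand":0.026}
    - {"roll":0.166,"hand":0.026}
    - {"roll":0.166,"hand":0.026}

```text
$.plan[0]: bad value
```

Emit:
send_rows:
  plan:
    - {"dx":-0.028,"dy":0.0468}
    - {"dx":-0.028,"dy":0.0468}
    - {"dx":-0.028,"dy":0.0468}
    - {"dx":-0.028,"dy":0.0468}
    - {"dx":-0.028,"dy":0.0468}
    - {"dx":-0.028,"dy":0.0468}
    - {"dx":-0.028,"dy":0.0468}
    - {"dx":-0.028,"dy":0.0468}

```text
$.plan[0]: bad value
```

```bash
python3 - <<'E'
from h import *
p,K,M=grab("wrist","w1.png"); s=manip.get_state(); print(s["tcp_pos"],s["ee_rot"],s["gripper_width"],s["time_s"])
for P in ((0.5725,0.301,.102),(0.5525,0.1835,.102)): print(proj(K,M,P))
E
```

```text
[0.23112133 0.5263696  0.2026688 ] [-3.14117288e+00 -8.13233938e-05  2.72780197e+00] 0.08533596527627299 0.35
[209.74301893 454.03985849]
[132.69682651 467.32223203]
```

View pics/w1.png

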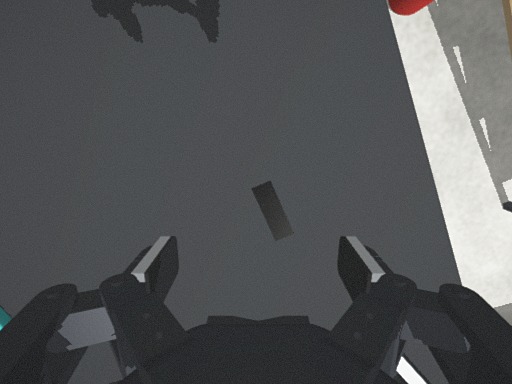

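The picture shows only the bare table because the move was refused: each row needs all five fields.

Emit:
send_rows:
  plan:
    - {"dx":0,"dy":0,"dz":0,"roll":0.166,"hand":0.026}
    - {"dx":0,"dy":0,"dz":0,"roll":0.166,"hand":0.026}
    - {"dx":0,"dy":0,"dz":0,"roll":0.166,"hand":0.026}
    - {"dx":0,"dy":0,"dz":0,"roll":0.166,"hand":0.026}
    - {"dx":0,"dy":0,"dz":0,"roll":0.166,"hand":0.026}
    - {"dx":0,"dy":0,"dz":0,"roll":0.166,"hand":0.026}
    - {"dx":0,"dy":0,"dz":0,"roll":0.166,"hand":0.026}
    - {"dx":0,"dy":0,"dz":0,"roll":0.166,"hand":0.026}

```text
time_s: 1.35
tcp_pos: [0.2312, 0.5265, 0.2028]
ee_rot: [-3.142, 0.0, 1.394]
force: [-0.3, 0.0, -0.4]
gripper_width: 0.0257
finger_force: 0.0
```

Emit:
send_rows:
  plan:
    - {"dx":-0.028,"dy":0.0468,"dz":0,"roll":0,"hand":0.026}
    - {"dx":-0.028,"dy":0.0468,"dz":0,"roll":0,"hand":0.026}
    - {"dx":-0.028,"dy":0.0468,"dz":0,"roll":0,"hand":0.026}
    - {"dx":-0.028,"dy":0.0468,"dz":0,"roll":0,"hand":0.026}
    - {"dx":-0.028,"dy":0.0468,"dz":0,"roll":0,"hand":0.026}
    - {"dx":-0.028,"dy":0.0468,"dz":0,"roll":0,"hand":0.026}
    - {"dx":-0.028,"dy":0.0468,"dz":0,"roll":0,"hand":0.026}
    - {"dx":-0.028,"dy":0.0468,"dz":0,"roll":0,"hand":0.026}

```text
time_s: 2.35
tcp_pos: [0.5633, 0.2407, 0.203]
ee_rot: [3.141, -0.0, 1.4]
force: [-0.8, 0.5, 0.2]
gripper_width: 0.0259
finger_force: 0.0
```

```bash
python3 - <<'E'
from h import *
p,K,M=grab("wrist","w2.png"); s=manip.get_state(); print(s["tcp_pos"],s["ee_rot"],s["gripper_width"],s["time_s"])
for P in ((0.5725,0.301,.102),(0.5525,0.1835,.102)): print(proj(K,M,P))
E
```

```text
[0.56815834 0.23558782 0.20294247] [3.13743014e+00 2.02000286e-03 1.39545098e+00] 0.026094782102771635 2.4
[256.34456538 124.82121482]
[256.66003996 236.34055174]
```

View pics/w2.png

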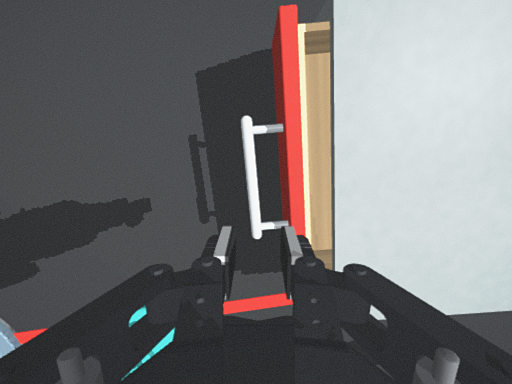

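The bar runs from (246,119) to (258,236) in the wrist image, between the stems. I'll compute its position.

```bash
python3 - <<'E'
from h import *
p,K,M=grab("wrist"); s=manip.get_state(); print(s["tcp_pos"],s["ee_rot"])
hsv=cv2.cvtColor(p,cv2.COLOR_RGB2HSV)
m=cv2.inRange(hsv[:250,238:268],(0,0,150),(180,60,255))
ys,xs=np.nonzero(m); xs+=238
o=[]
for r in (125,232):
    k=xs[(ys==r)&(xs<264)]; print(r,k.min(),k.max())
for q in ((246,119),(258,236)): o.append(onz(K,M,q,.102)); print(o[-1])
a,b=o; c=(a+b)/2; d=a-b; print(c,"yaw",-np.arctan2(d[0],d[1]),np.linalg.norm(d))
E
```

```text
[0.56571457 0.23789631 0.2027007 ] [3.13977487e+00 9.59066170e-04 1.39441909e+00]
125 238 263
232 247 255
[0.56907112 0.30268517 0.102     ]
[0.55903531 0.17820599 0.102     ]
[0.56405321 0.24044558 0.102     ] yaw -0.0804483818377309 0.12488308411834165
```

```bash
python3 - <<'E'
from h import *
for i in range(2):
    p,K,M=grab("wrist","w3.png"); s=manip.get_state(); print(s["tcp_pos"],s["ee_rot"])
pb,Kb,Mb=grab("side")
hsv=cv2.cvtColor(p,cv2.COLOR_RGB2HSV)
def yaw(q,z,K,M):
    a,b=[onz(K,M,x,z) for x in q]; 
    if a[1]<b[1]: a,b=b,a
    d=a-b; print(a.round(4),b.round(4),"yaw",-np.arctan2(d[0],d[1]).round(3))
# bar left edge per row
L=[]
for r in range(140,232,6):
    row=p[r,225:275].astype(int).sum(1); k=np.nonzero(row>330)[0]
    k=k[k<k[0]+14]; L.append((225+(k[0]+k[-1])/2,r))
print(L)
f=np.polyfit([b for a,b in L],[a for a,b in L],1); yaw([(np.polyval(f,r),r) for r in(119,236)],.102,K,M)
# cabinet top edge
g=p.astype(int); E=[]
for r in range(20,240,20):
    row=g[r,310:360]; j=np.nonzero((row.min(1)>130)&(abs(row[:,0]-row[:,2])<30))[0]; E.append((310+j[0],r))
print(E); f=np.polyfit([b for a,b in E],[a for a,b in E],1); yaw([(np.polyval(f,r),r) for r in(20,230)],.14,K,M)
E
```

```text
[0.56361229 0.23987849 0.20251669] [-3.14141118e+00  2.82707890e-04  1.39574126e+00]
[0.56227991 0.24123379 0.2024502 ] [-3.14056797e+00  4.01889712e-05  1.39753017e+00]
[(np.float64(247.5), 140), (np.float64(248.0), 146), (np.float64(248.5), 152), (np.float64(249.0), 158), (np.float64(250.0), 164), (np.float64(250.5), 170), (np.float64(251.0), 176), (np.float64(251.5), 182), (np.float64(252.0), 188), (np.float64(253.0), 194), (np.float64(253.0), 200), (np.float64(254.0), 206), (np.float64(254.0), 212), (np.float64(255.0), 218), (np.float64(257.5), 224), (np.float64(227.5), 230)]
[0.5683 0.3065 0.102 ] [0.5454 0.1845 0.102 ] yaw -0.185
[(np.int64(332), 20), (np.int64(333), 40), (np.int64(333), 60), (np.int64(333), 80), (np.int64(333), 100), (np.int64(334), 120), (np.int64(334), 140), (np.int64(334), 160), (np.int64(334), 180), (np.int64(334), 200), (np.int64(335), 220)]
[0.644  0.3676 0.14  ] [0.6293 0.1942 0.14  ] yaw -0.085
```

View pics/w3.png

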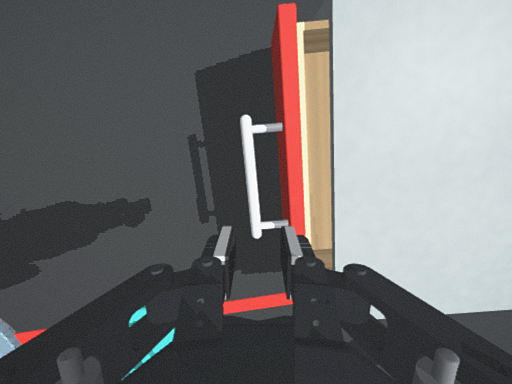

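Emit:
send_rows:
  plan:
    - {"dx":0,"dy":0,"dz":0.02,"roll":-0.09,"hand":0.026}
    - {"dx":0,"dy":0,"dz":0.025,"roll":0,"hand":0.026}
    - {"dx":0,"dy":0,"dz":0.025,"roll":0,"hand":0.026}
    - {"dx":0,"dy":0,"dz":0.01,"roll":0,"hand":0.026}
    - {"dx":0,"dy":0,"dz":0,"roll":0,"hand":0.026}

```text
time_s: 3.22
tcp_pos: [0.561, 0.2428, 0.1226]
ee_rot: [-3.14, 0.0, 1.491]
force: [-0.8, 0.3, 0.5]
gripper_width: 0.0256
finger_force: 0.0
```

```bash
python3 - <<'E'
from h import *
p,K,M=grab("wrist"); s=manip.get_state(); print(s["tcp_pos"],s["ee_rot"],s["gripper_width"])
a=cv2.resize(p[0:384,100:420],None,fx=1.5,fy=1.5);cv2.imwrite("pics/w4.png",a[:,:,::-1])
E
```

```text
[0.56188803 0.2427648  0.12353618] [ 3.14108308e+00 -2.37451345e-04  1.49082530e+00] 0.02587327062579142
```

View pics/w4.png

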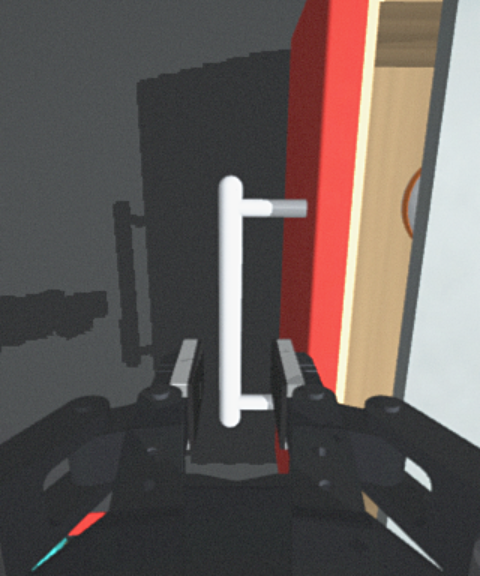

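The bar (crop x≈230) is midway between the fingers and parallel to them. One stem appears close to the fingers at (250,402), so I'll check the offset along the bar.

```bash
python3 - <<'E'
from h import *
p,K,M=grab("wrist"); s=manip.get_state(); print(s["tcp_pos"])
for q in((253.5,138.5),(253.5,268),(253.5,121),(253.5,282)): print(onz(K,M,q,.102).round(4))
print(proj(K,M,s["tcp_pos"]),proj(K,M,np.append(s["tcp_pos"][:2],.102)))
E
```

```text
[0.56240454 0.24269872 0.12404892]
[0.5635 0.2972 0.102 ]
[0.5549 0.1945 0.102 ]
[0.5644 0.309  0.102 ]
[0.5538 0.1816 0.102 ]
[258.15739032 222.52143388] [258.08878532 211.36565262]
```

Emit:
send_rows:
  plan:
    - {"dx":0,"dy":-0.002,"dz":0.013,"roll":0,"hand":0.026}
    - {"dx":0,"dy":0,"dz":0.013,"roll":0,"hand":0.026}
    - {"dx":0,"dy":0,"dz":0.012,"roll":0,"hand":0.026}
    - {"dx":0,"dy":0,"dz":0,"roll":0,"hand":0.026}
    - {"dx":0,"dy":0,"dz":0,"roll":0,"hand":0.005}
    - {"dx":0,"dy":0,"dz":0,"roll":0,"hand":0.005}
    - {"dx":0,"dy":0,"dz":0,"roll":0,"hand":0.005}
  squeeze: 30

```text
time_s: 4.2
tcp_pos: [0.5604, 0.2423, 0.0854]
ee_rot: [3.141, -0.0, 1.49]
force: [-0.0, 0.2, -0.4]
gripper_width: 0.0051
finger_force: 0.0
```

The fingers closed to 5 mm, so the bar isn't between the pads. I'll look again.

```bash
python3 - <<'E'
from h import *
p,K,M=grab("wrist"); s=manip.get_state(); print(s["tcp_pos"],s["gripper_width"],s["finger_force"])
q=grab("scene")[0]; r=grab("side")[0]
a=np.hstack([cv2.resize(p[80:384,100:420],None,fx=1.25,fy=1.25),cv2.resize(r[200:352,60:260],None,fx=2,fy=2.5)])
cv2.imwrite("pics/w5.png",a[:,:,::-1]); print(a.shape)
E
```

```text
[0.56028535 0.24228763 0.08530186] 0.005266900316582676 0.0
(380, 800, 3)
```

View pics/w5.png

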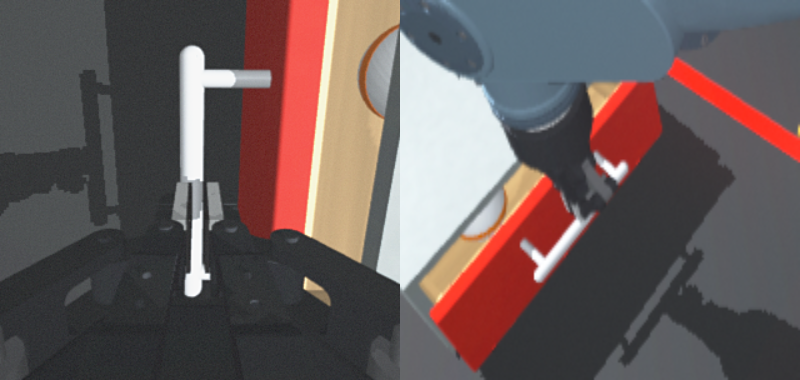

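The bar looks to lie just at or under the fingertips. I'll reopen, go about 12 mm deeper and close again.

Emit:
send_rows:
  plan:
    - {"dx":0,"dy":0,"dz":0,"roll":0,"hand":0.026}
    - {"dx":0,"dy":0,"dz":0,"roll":0,"hand":0.026}
    - {"dx":0,"dy":0,"dz":0.006,"roll":0,"hand":0.026}
    - {"dx":0,"dy":0,"dz":0.006,"roll":0,"hand":0.026}
    - {"dx":0,"dy":0,"dz":0,"roll":0,"hand":0.0}
    - {"dx":0,"dy":0,"dz":0,"roll":0,"hand":0.0}
    - {"dx":0,"dy":0,"dz":0,"roll":0,"hand":0.0}

```text
time_s: 5.22
tcp_pos: [0.5591, 0.242, 0.0718]
ee_rot: [-3.14, 0.001, 1.49]
force: [-0.8, 0.2, -8.8]
gripper_width: 0.0092
finger_force: 29.1
```

Now it's gripped: 9 mm opening, 29 N. I'll pull along tool -y.

Emit:
send_rows:
  plan:
    - {"dx":0,"dy":-0.01,"dz":0,"roll":0,"hand":0.0}
    - {"dx":0,"dy":-0.018,"dz":0,"roll":0,"hand":0.0}
    - {"dx":0,"dy":-0.022,"dz":0,"roll":0,"hand":0.0}
    - {"dx":0,"dy":-0.022,"dz":0,"roll":0,"hand":0.0}
    - {"dx":0,"dy":-0.022,"dz":0,"roll":0,"hand":0.0}
    - {"dx":0,"dy":-0.02,"dz":0,"roll":0,"hand":0.0}
    - {"dx":0,"dy":-0.016,"dz":0,"roll":0,"hand":0.0}
    - {"dx":0,"dy":-0.01,"dz":0,"roll":0,"hand":0.0}

```text
time_s: 6.22
tcp_pos: [0.4181, 0.2543, 0.0719]
ee_rot: [-3.14, -0.001, 1.49]
force: [2.1, 7.0, -18.2]
gripper_width: 0.0091
finger_force: 29.3
```

Emit:
send_rows:
  plan:
    - {"dx":0,"dy":0,"dz":0,"roll":0,"hand":0.0}
    - {"dx":0,"dy":0,"dz":0,"roll":0,"hand":0.026}
    - {"dx":0,"dy":0,"dz":0,"roll":0,"hand":0.026}
    - {"dx":0,"dy":0,"dz":-0.02,"roll":0,"hand":0.026}
    - {"dx":0,"dy":0,"dz":-0.04,"roll":0,"hand":0.026}
    - {"dx":0,"dy":0,"dz":-0.05,"roll":0,"hand":0.05}
    - {"dx":0,"dy":0,"dz":-0.05,"roll":0,"hand":0.05}
    - {"dx":0,"dy":0,"dz":-0.03,"roll":0,"hand":0.05}

```text
time_s: 7.22
tcp_pos: [0.4221, 0.2537, 0.2673]
ee_rot: [3.136, -0.002, 1.489]
force: [-1.0, -0.3, -0.3]
gripper_width: 0.0496
finger_force: 0.0
```

```bash
python3 - <<'E'
from h import *
p,K,M=grab("wrist"); s=manip.get_state(); print(s["tcp_pos"],s["ee_rot"],s["gripper_width"],s["force"])
r,Ks,Ms=grab("side"); q,Kq,Mq=grab("scene"); np.savez("j.npz",p=p,K=K,M=M,r=r,q=q)
a=np.hstack([cv2.resize(p,(400,300)),cv2.resize(r,(400,300))])
cv2.imwrite("pics/w6.png",a[:,:,::-1])
for n,(I,k,m) in dict(w=(p,K,M),side=(r,Ks,Ms),scene=(q,Kq,Mq)).items():
    h=cv2.cvtColor(I,cv2.COLOR_RGB2HSV)
    for c,lo,hi in(("or",(5,150,80),(18,255,255)),("blue",(100,150,60),(125,255,255))):
        for t in cv2.findContours(cv2.inRange(h,lo,hi),0,2)[0]:
            A=cv2.contourArea(t)
            if A>25:
                (u,v),rad=cv2.minEnclosingCircle(t); print(n,c,A,round(u),round(v),round(rad,1),onz(k,m,(u,v),.122)[:2].round(4))
E
```

```text
[0.42361101 0.25425036 0.27082826] [ 3.13100483 -0.00383189  1.48959601] 0.05003796918417614 [0.87567429 0.93813949 3.12543696]
w or 202.0 362 131 14.1 [0.5467 0.2964]
w blue 545.5 386 214 16.8 [0.5788 0.1928]
side or 94.5 136 308 9.2 [0.5426 0.3009]
side or 736.0 26 144 37.1 [1.1232 0.1029]
side blue 142.0 160 259 9.2 [0.5742 0.1918]
scene or 96.0 170 285 7.3 [0.549  0.3019]
scene blue 43.0 182 246 4.3 [0.5836 0.1884]
```

View pics/w6.png

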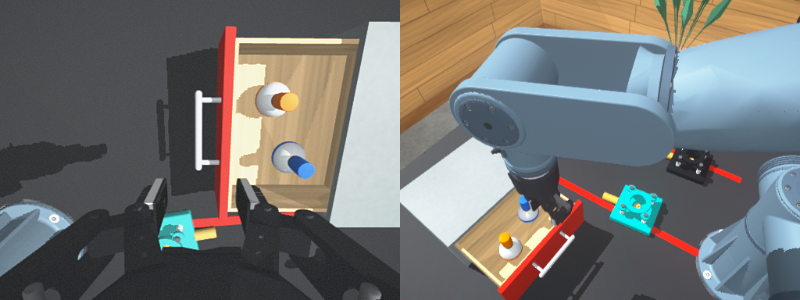

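The drawer is well open. The orange cap is at wrist-half (289,102), about (0.545,0.300); the blue one at (302,168), about (0.575,0.191). The only other orange item is the glue bottle's cap, outside the drawer, so the flask in the drawer's left half with the orange cap and band is the one meant. I'll move above it and look from close by.

Emit:
send_rows:
  plan:
    - {"dx":0.0139,"dy":0.0293,"dz":0.0125,"roll":0,"hand":0.07}
    - {"dx":0.0139,"dy":0.0293,"dz":0.0125,"roll":0,"hand":0.07}
    - {"dx":0.0139,"dy":0.0293,"dz":0.0125,"roll":0,"hand":0.07}
    - {"dx":0.0139,"dy":0.0293,"dz":0.0125,"roll":0,"hand":0.07}
    - {"dx":0,"dy":0,"dz":0,"roll":0,"hand":0.07}
    - {"dx":0,"dy":0,"dz":0,"roll":0,"hand":0.07}
    - {"dx":0,"dy":0,"dz":0,"roll":0,"hand":0.07}
    - {"dx":0,"dy":0,"dz":0,"roll":0,"hand":0.07}

```text
time_s: 8.38
tcp_pos: [0.5415, 0.2995, 0.2137]
ee_rot: [3.14, -0.0, 1.49]
force: [0.4, 0.0, 0.7]
gripper_width: 0.0701
finger_force: 0.0
```

```bash
python3 - <<'E'
from h import *
p,K,M=grab("wrist"); s=manip.get_state(); print(s["tcp_pos"],s["ee_rot"],s["gripper_width"])
h=cv2.cvtColor(p,cv2.COLOR_RGB2HSV)
for t in cv2.findContours(cv2.inRange(h,(5,140,60),(20,255,255)),0,2)[0]:
    if cv2.contourArea(t)>60:
        (u,v),rad=cv2.minEnclosingCircle(t); x,y,w,hh=cv2.boundingRect(t); print(cv2.contourArea(t),u,v,rad,(x,y,w,hh),onz(K,M,(u,v),.122),onz(K,M,(u,v),.103))
t=s["tcp_pos"]
for z in(.084,.122): print(proj(K,M,(t[0],t[1],z)))
a=cv2.resize(p,(768,576)); cv2.imwrite("pics/w7.png",a[:,:,::-1])
E
```

```text
[0.54161942 0.29945925 0.21369588] [ 3.14050772e+00 -4.21178691e-04  1.48989369e+00] 0.06971174851566238
283.5 407.5 379.0 16.978025436401367 (391, 371, 34, 13) [0.71097675 0.03389633 0.122     ] [0.72282883 0.0096227  0.103     ]
626.5 271.53961181640625 185.61880493164062 16.01497459411621 (259, 170, 27, 32) [0.55591555 0.30019392 0.122     ] [0.55655091 0.29518356 0.103     ]
[257.42923941 178.84180746]
[257.44277975 187.42110578]
```

View pics/w7.png

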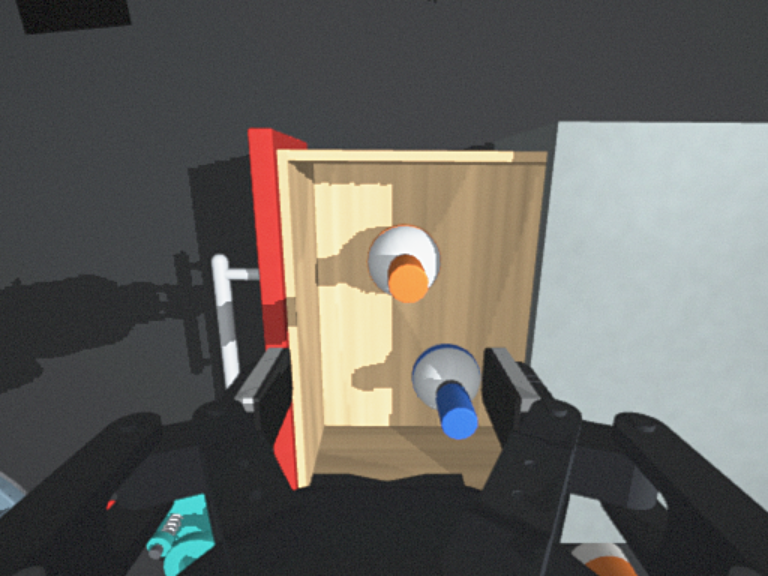

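The orange cap's top is at (408,281) in the 768 px view; the blue cap at (458,420) is well clear of the finger path. I'll centre with dy +15 mm and dx -1.5 mm, then descend.

Emit:
send_rows:
  plan:
    - {"dx":-0.0015,"dy":0.015,"dz":0.01,"roll":0,"hand":0.07}
    - {"dx":0,"dy":0,"dz":0.02,"roll":0,"hand":0.07}
    - {"dx":0,"dy":0,"dz":0.02,"roll":0,"hand":0.07}
    - {"dx":0,"dy":0,"dz":0.02,"roll":0,"hand":0.07}
    - {"dx":0,"dy":0,"dz":0.02,"roll":0,"hand":0.07}
    - {"dx":0,"dy":0,"dz":0.02,"roll":0,"hand":0.07}
    - {"dx":0,"dy":0,"dz":0.012,"roll":0,"hand":0.07}
    - {"dx":0,"dy":0,"dz":0.007,"roll":0,"hand":0.07}

```text
time_s: 9.43
tcp_pos: [0.5565, 0.2967, 0.083]
ee_rot: [-3.141, 0.0, 1.49]
force: [-0.1, 0.3, -0.2]
gripper_width: 0.0703
finger_force: 0.0
```

Emit:
send_rows:
  plan:
    - {"dx":0,"dy":0,"dz":0,"roll":0,"hand":0.045}
    - {"dx":0,"dy":0,"dz":0,"roll":0,"hand":0.036}
    - {"dx":0,"dy":0,"dz":0,"roll":0,"hand":0.032}
    - {"dx":0,"dy":0,"dz":0,"roll":0,"hand":0.028}
    - {"dx":0,"dy":0,"dz":0,"roll":0,"hand":0.0}
    - {"dx":0,"dy":0,"dz":0,"roll":0,"hand":0.0}
    - {"dx":0,"dy":0,"dz":0,"roll":0,"hand":0.0}
  squeeze: 60

```text
time_s: 10.3
tcp_pos: [0.5572, 0.297, 0.0847]
ee_rot: [3.14, -0.001, 1.49]
force: [-1.5, -0.4, 6.6]
gripper_width: 0.025
finger_force: 58.9
```

Emit:
send_rows:
  plan:
    - {"dx":0,"dy":0,"dz":-0.008,"roll":0,"hand":0.0}
    - {"dx":0,"dy":0,"dz":-0.015,"roll":0,"hand":0.0}
    - {"dx":0,"dy":0,"dz":-0.025,"roll":0,"hand":0.0}
    - {"dx":0,"dy":0,"dz":-0.03,"roll":0,"hand":0.0}
    - {"dx":0,"dy":0,"dz":-0.03,"roll":0,"hand":0.0}
    - {"dx":0,"dy":0,"dz":-0.025,"roll":0,"hand":0.0}
    - {"dx":0,"dy":0,"dz":-0.015,"roll":0,"hand":0.0}
    - {"dx":0,"dy":0,"dz":-0.007,"roll":0,"hand":0.0}

```text
time_s: 11.3
tcp_pos: [0.5568, 0.2968, 0.2399]
ee_rot: [3.141, -0.0, 1.49]
force: [-0.3, 1.1, -1.6]
gripper_width: 0.0248
finger_force: 59.0
```

Emit:
send_rows:
  plan:
    - {"dx":0,"dy":0,"dz":0,"roll":0,"hand":0.0}
    - {"dx":0,"dy":0,"dz":0,"roll":0,"hand":0.0}
    - {"dx":0,"dy":0,"dz":0,"roll":0,"hand":0.0}

```text
time_s: 11.68
tcp_pos: [0.5561, 0.2966, 0.2378]
ee_rot: [-3.14, 0.001, 1.49]
force: [0.3, 0.1, -2.1]
gripper_width: 0.0246
finger_force: 59.0
```

```bash
python3 - <<'E'
from h import *
p,K,M=grab("wrist"); s=manip.get_state(); print(s["tcp_pos"],s["ee_rot"],s["gripper_width"],s["force"],s["finger_force"])
r=grab("side")[0]; q=grab("scene")[0]
a=np.hstack([cv2.resize(p,(400,300)),cv2.resize(r,(400,300))]); cv2.imwrite("pics/w8.png",a[:,:,::-1])
for n in("scene","side"):
    I,k,m=grab(n)
    h=cv2.cvtColor(I,cv2.COLOR_RGB2HSV)
    for t in cv2.findContours(cv2.inRange(h,(5,140,60),(20,255,255)),0,2)[0]:
        if cv2.contourArea(t)>25: print(n,cv2.contourArea(t),cv2.boundingRect(t))
    for z in(.15,.17,.2,.25,.27): print(n,z,proj(k,m,(.557,.297,z)).round(0))
E
```

```text
[0.55625398 0.29664541 0.23795911] [-3.14017517e+00  5.42628308e-04  1.48978093e+00] 0.025079604763452275 [ 0.61782619  0.06773691 -0.51003353] 59.04427170753479
scene 50.5 (153, 249, 13, 15)
scene 182.5 (285, 72, 24, 20)
scene 0.15 [167. 277.]
scene 0.17 [165. 273.]
scene 0.2 [163. 268.]
scene 0.25 [160. 257.]
scene 0.27 [158. 253.]
side 40.0 (107, 277, 34, 25)
side 88.0 (104, 270, 21, 13)
side 295.0 (167, 29, 53, 16)
side 0.15 [129. 296.]
side 0.17 [126. 292.]
side 0.2 [122. 285.]
side 0.25 [114. 271.]
side 0.27 [111. 266.]
```

The flask is held: about 2 N of extra weight, and orange at the lifted position in both fixed cameras. Now I'll carry it to the dock.

Emit:
send_rows:
  plan:
    - {"dx":-0.015,"dy":-0.002,"dz":0,"roll":0,"hand":0.0}
    - {"dx":-0.03,"dy":-0.002,"dz":0,"roll":0,"hand":0.0}
    - {"dx":-0.038,"dy":-0.002,"dz":0,"roll":0,"hand":0.0}
    - {"dx":-0.038,"dy":-0.002,"dz":0,"roll":0,"hand":0.0}
    - {"dx":-0.038,"dy":-0.002,"dz":0,"roll":0,"hand":0.0}
    - {"dx":-0.038,"dy":-0.002,"dz":0,"roll":0,"hand":0.0}
    - {"dx":-0.038,"dy":-0.002,"dz":0,"roll":0,"hand":0.0}
    - {"dx":-0.038,"dy":-0.002,"dz":0,"roll":0,"hand":0.0}

```text
time_s: 12.92
tcp_pos: [0.5178, 0.024, 0.2391]
ee_rot: [3.141, 0.0, 1.489]
force: [-0.3, -0.1, -1.3]
gripper_width: 0.025
finger_force: 59.1
```

Emit:
send_rows:
  plan:
    - {"dx":-0.038,"dy":-0.002,"dz":0,"roll":0,"hand":0.0}
    - {"dx":-0.038,"dy":-0.002,"dz":0,"roll":0,"hand":0.0}
    - {"dx":-0.038,"dy":-0.002,"dz":0,"roll":0,"hand":0.0}
    - {"dx":-0.038,"dy":-0.002,"dz":0,"roll":0,"hand":0.0}
    - {"dx":-0.038,"dy":-0.002,"dz":0,"roll":0,"hand":0.0}
    - {"dx":-0.035,"dy":-0.002,"dz":0,"roll":0,"hand":0.0}
    - {"dx":-0.022,"dy":-0.002,"dz":0,"roll":0,"hand":0.0}
    - {"dx":-0.011,"dy":-0.002,"dz":0,"roll":0,"hand":0.0}

```text
time_s: 13.92
tcp_pos: [0.4808, -0.2314, 0.239]
ee_rot: [-3.142, 0.0, 1.488]
force: [-0.3, -0.2, -1.1]
gripper_width: 0.0248
finger_force: 59.1
```

Emit:
send_rows:
  plan:
    - {"dx":0,"dy":0,"dz":0,"roll":0,"hand":0.0}
    - {"dx":0,"dy":0,"dz":0,"roll":0,"hand":0.0}
    - {"dx":0,"dy":0,"dz":0,"roll":0,"hand":0.0}
    - {"dx":0,"dy":0,"dz":0,"roll":0,"hand":0.0}
    - {"dx":0,"dy":0,"dz":0,"roll":0,"hand":0.0}

```text
time_s: 14.55
tcp_pos: [0.4819, -0.2296, 0.2389]
ee_rot: [3.142, 0.0, 1.49]
force: [0.1, 0.9, -1.4]
gripper_width: 0.0249
finger_force: 59.1
```

```bash
cat > f.py <<'E'
from h import *
s=manip.get_state(); print(s["tcp_pos"],s["ee_rot"],s["gripper_width"],s["force"],s["finger_force"],s["time_s"])
for n in("wrist","scene","side"):
    I,k,m=grab(n,"n_%s.png"%n)
    h=cv2.cvtColor(I,cv2.COLOR_RGB2HSV)
    for c,lo,hi in(("or",(5,140,60),(20,255,255)),("green",(52,120,50),(72,255,255))):
        for t in cv2.findContours(cv2.inRange(h,lo,hi),0,2)[0]:
            if cv2.contourArea(t)>25:
                (u,v),_=cv2.minEnclosingCircle(t); print(n,c,cv2.contourArea(t),cv2.boundingRect(t),onz(k,m,(u,v),.058 if c=="green" else .2).round(4))
    t=s["tcp_pos"]
    for z in(.06,): print(n,"ring proj",proj(k,m,(.482,-.23,z)).round(1))
    for dz in(-.062+.031,.019+.019,.019-.019): print(n,"flask pts",proj(k,m,(t[0],t[1],t[2]+dz)).round(1))
E
python3 f.py
```

```text
[ 0.48189393 -0.22956751  0.23891321] [3.14153252e+00 1.19006686e-05 1.49035916e+00] 0.02487956781441679 [ 0.14807639  0.91118033 -1.38415838] 59.09049332141876 14.55
wrist or 2397.0 (235, 204, 47, 65) [ 0.4804 -0.2585  0.2   ]
wrist or 51.0 (225, 167, 63, 18) [ 0.4822 -0.2113  0.2   ]
wrist or 1943.0 (442, 10, 63, 70) [ 0.6432 -0.1242  0.2   ]
wrist green 1318.5 (223, 136, 73, 45) [ 0.4865 -0.2112  0.058 ]
wrist ring proj [257.6 170.6]
wrist flask pts [257.4 207.2]
wrist flask pts [257.3 248.8]
wrist flask pts [257.4 222.2]
scene or 147.0 (174, 171, 20, 14) [0.6694 0.0159 0.2   ]
scene or 56.5 (174, 144, 10, 8) [ 0.7477 -0.0837  0.2   ]
scene or 61.5 (270, 123, 8, 13) [ 0.5048 -0.2961  0.2   ]
scene or 102.0 (291, 82, 37, 18) [ 0.4674 -0.5615  0.2   ]
scene green 288.5 (255, 162, 30, 23) [ 0.4837 -0.2262  0.058 ]
scene ring proj [270.4 172.6]
scene flask pts [273.2 141.2]
scene flask pts [274.7 124.3]
scene flask pts [273.8 133.8]
side or 116.5 (331, 190, 16, 13) [ 0.301  -0.1047  0.2   ]
side or 298.0 (168, 158, 26, 23) [0.65   0.0057 0.2   ]
side or 34.5 (168, 128, 13, 12) [ 0.7373 -0.079   0.2   ]
side or 207.5 (281, 116, 48, 28) [ 0.4662 -0.2685  0.2   ]
side or 147.0 (289, 108, 11, 19) [ 0.5094 -0.2937  0.2   ]
side or 37.0 (22, 72, 33, 16) [ 1.2178 -0.0527  0.2   ]
side or 1603.5 (317, 57, 62, 44) [ 0.4581 -0.5394  0.2   ]
side or 3473.5 (0, 29, 282, 142) [ 0.858  -0.0883  0.2   ]
side or 75.0 (10, 3, 22, 21) [ 1.6205 -0.3023  0.2   ]
side or 90.0 (181, 0, 34, 15) [ 1.1213 -0.6932  0.2   ]
side or 35.0 (69, 0, 9, 12) [ 1.5046 -0.4466  0.2   ]
side green 577.0 (267, 158, 43, 32) [ 0.4821 -0.23    0.058 ]
side ring proj [288.1 172.5]
side flask pts [292.2 132.1]
side flask pts [294.5 109.7]
side flask pts [293.2 122.4]
```

Ring ≈ (0.483,-0.2295). The flask axis sits within about 1.5 mm of the tool axis: cap blob centre column 258.5 vs 257.4, front-bottom edge row 204 vs about 203 expected. It's aligned, so I'll descend.

Emit:
send_rows:
  plan:
    - {"dx":0,"dy":0.0005,"dz":0.01,"roll":0,"hand":0.0}
    - {"dx":0,"dy":0,"dz":0.015,"roll":0,"hand":0.0}
    - {"dx":0,"dy":0,"dz":0.018,"roll":0,"hand":0.0}
    - {"dx":0,"dy":0,"dz":0.018,"roll":0,"hand":0.0}
    - {"dx":0,"dy":0,"dz":0.016,"roll":0,"hand":0.0}
    - {"dx":0,"dy":0,"dz":0.014,"roll":0,"hand":0.0}
    - {"dx":0,"dy":0,"dz":0.009,"roll":0,"hand":0.0}
    - {"dx":0,"dy":0,"dz":0.005,"roll":0,"hand":0.0}
  squeeze: 80

```text
time_s: 15.7
tcp_pos: [0.4822, -0.23, 0.1334]
ee_rot: [-3.141, -0.0, 1.49]
force: [0.3, 0.3, -1.4]
gripper_width: 0.0241
finger_force: 78.7
```

Emit:
send_rows:
  plan:
    - {"dx":0,"dy":0,"dz":0.004,"roll":0,"hand":0.0}
    - {"dx":0,"dy":0,"dz":0.004,"roll":0,"hand":0.0}
    - {"dx":0,"dy":0,"dz":0.003,"roll":0,"hand":0.0}
    - {"dx":0,"dy":0,"dz":0.0,"roll":0,"hand":0.0}
    - {"dx":0,"dy":0,"dz":0.0,"roll":0,"hand":0.0}

```text
time_s: 16.32
tcp_pos: [0.4824, -0.23, 0.1231]
ee_rot: [3.141, 0.0, 1.49]
force: [-1.0, -0.3, -1.8]
gripper_width: 0.0242
finger_force: 78.7
```

```bash
python3 f.py | grep -v "or"
```

```text
[ 0.4823805  -0.23003813  0.12308714] [3.14132013e+00 2.32040479e-04 1.48982022e+00] 0.024231536472431446 [-1.02581666 -0.26558356 -1.83788947] 78.66956949234009 16.325
wrist green 49.5 (214, 224, 10, 11) [ 0.4424 -0.2607  0.058 ]
wrist green 2338.5 (206, 145, 108, 97) [ 0.4857 -0.2303  0.058 ]
wrist ring proj [257.  195.5]
wrist flask pts [257.4 207.2]
wrist flask pts [257.4 248.9]
wrist flask pts [257.4 222.2]
scene green 58.5 (255, 170, 25, 15) [ 0.4852 -0.2067  0.058 ]
scene ring proj [270.4 172.6]
scene flask pts [270.8 166.2]
scene flask pts [272.1 151.7]
scene flask pts [271.4 159.8]
side green 251.5 (267, 166, 43, 24) [ 0.4821 -0.23    0.058 ]
side ring proj [288.1 172.5]
side flask pts [288.8 164.4]
side flask pts [290.7 145.8]
side flask pts [289.6 156.3]
```

Emit:
send_rows:
  plan:
    - {"dx":0,"dy":0.001,"dz":0.002,"roll":0,"hand":0.0}
    - {"dx":0,"dy":0,"dz":0.002,"roll":0,"hand":0.0}
    - {"dx":0,"dy":0,"dz":0.002,"roll":0,"hand":0.0}
    - {"dx":0,"dy":0,"dz":0.002,"roll":0,"hand":0.0}
    - {"dx":0,"dy":0,"dz":0.001,"roll":0,"hand":0.0}
    - {"dx":0,"dy":0,"dz":0.0,"roll":0,"hand":0.0}
    - {"dx":0,"dy":0,"dz":0.0,"roll":0,"hand":0.0}

```text
time_s: 17.35
tcp_pos: [0.4837, -0.2303, 0.1143]
ee_rot: [3.14, 0.001, 1.49]
force: [2.7, 0.4, 3.3]
gripper_width: 0.024
finger_force: 79.5
```

Emit:
send_rows:
  plan:
    - {"dx":0,"dy":0.001,"dz":0.0,"roll":0,"hand":0.0}
    - {"dx":0,"dy":0,"dz":0.0,"roll":0,"hand":0.0}
    - {"dx":0,"dy":0,"dz":0.002,"roll":0,"hand":0.0}
    - {"dx":0,"dy":0,"dz":0.0,"roll":0,"hand":0.0}
    - {"dx":0,"dy":0,"dz":0.0,"roll":0,"hand":0.0}
    - {"dx":0,"dy":0,"dz":0.0,"roll":0,"hand":0.0}

```text
time_s: 18.1
tcp_pos: [0.4843, -0.2302, 0.112]
ee_rot: [3.142, 0.0, 1.49]
force: [0.9, -1.6, 5.4]
gripper_width: 0.024
finger_force: 79.6
```

Emit:
send_rows:
  plan:
    - {"dx":0,"dy":0,"dz":0.002,"roll":0,"hand":0.0}
    - {"dx":0,"dy":0,"dz":0.002,"roll":0,"hand":0.0}
    - {"dx":0,"dy":0,"dz":0.002,"roll":0,"hand":0.0}
    - {"dx":0,"dy":0,"dz":0.002,"roll":0,"hand":0.0}
    - {"dx":0,"dy":0,"dz":0.002,"roll":0,"hand":0.0}
    - {"dx":0,"dy":0,"dz":0.001,"roll":0,"hand":0.0}
    - {"dx":0,"dy":0,"dz":0.0,"roll":0,"hand":0.0}
    - {"dx":0,"dy":0,"dz":0.0,"roll":0,"hand":0.0}

```text
time_s: 19.1
tcp_pos: [0.485, -0.231, 0.102]
ee_rot: [3.14, 0.002, 1.49]
force: [0.6, -2.0, 9.7]
gripper_width: 0.024
finger_force: 80.1
```

Emit:
send_rows:
  plan:
    - {"dx":0,"dy":0,"dz":0.001,"roll":0,"hand":0.0}
    - {"dx":0,"dy":0,"dz":0.001,"roll":0,"hand":0.0}
    - {"dx":0,"dy":0,"dz":0,"roll":0,"hand":0.0}
    - {"dx":0,"dy":0,"dz":0,"roll":0,"hand":0.0}

```text
time_s: 19.6
tcp_pos: [0.4854, -0.2315, 0.1005]
ee_rot: [3.139, 0.003, 1.49]
force: [1.1, -3.0, 10.8]
gripper_width: 0.0239
finger_force: 80.4
```

Emit:
send_rows:
  plan:
    - {"dx":0,"dy":0,"dz":0.001,"roll":0,"hand":0.0}
    - {"dx":0,"dy":0,"dz":0.001,"roll":0,"hand":0.0}
    - {"dx":0,"dy":0,"dz":0,"roll":0,"hand":0.0}
    - {"dx":0,"dy":0,"dz":0,"roll":0,"hand":0.0}

```text
time_s: 20.1
tcp_pos: [0.486, -0.2324, 0.0997]
ee_rot: [3.137, 0.004, 1.49]
force: [-0.3, -4.7, 16.3]
gripper_width: 0.0236
finger_force: 81.0
```

Emit:
send_rows:
  plan:
    - {"dx":0,"dy":0,"dz":0.001,"roll":0,"hand":0.0}
    - {"dx":0,"dy":0,"dz":0.001,"roll":0,"hand":0.0}
    - {"dx":0,"dy":0,"dz":0,"roll":0,"hand":0.0}
    - {"dx":0,"dy":0,"dz":0,"roll":0,"hand":0.0}

```text
time_s: 20.6
tcp_pos: [0.4866, -0.2336, 0.0991]
ee_rot: [3.136, 0.007, 1.49]
force: [-2.3, -4.9, 24.3]
gripper_width: 0.0235
finger_force: 81.8
```

Emit:
send_rows:
  plan:
    - {"dx":0,"dy":0,"dz":-0.0005,"roll":0,"hand":0.0}
    - {"dx":0,"dy":0,"dz":0,"roll":0,"hand":0.0}
    - {"dx":0,"dy":0,"dz":0,"roll":0,"hand":0.0}
    - {"dx":0,"dy":0,"dz":0,"roll":0,"hand":0.0}
    - {"dx":0,"dy":0,"dz":0,"roll":0,"hand":0.0}
    - {"dx":0,"dy":0,"dz":0,"roll":0,"hand":0.0}

```text
time_s: 21.35
tcp_pos: [0.4865, -0.2333, 0.0992]
ee_rot: [3.136, 0.006, 1.49]
force: [-1.2, -6.1, 21.5]
gripper_width: 0.024
finger_force: 81.4
```

```bash
python3 f.py | grep -v " or "; python3 - <<'E'
from h import *
I,k,m=grab("wrist"); h=cv2.cvtColor(I,cv2.COLOR_RGB2HSV)
for z in(.042,.058): print(proj(k,m,(.484,-.23,z)))
s=manip.get_state(); print(s["tcp_pos"],s["force"])
E
```

```text
[ 0.48650911 -0.23332585  0.09923695] [3.13610957 0.00600602 1.48998692] 0.024041922670290133 [-1.16265459 -6.14957555 21.46643841] 81.40298366546631 21.35
wrist green 130.5 (208, 222, 16, 18) [ 0.4478 -0.2551  0.058 ]
wrist green 2134.5 (199, 142, 111, 98) [ 0.4859 -0.2252  0.058 ]
wrist ring proj [251.3 200.2]
wrist flask pts [257.2 207. ]
wrist flask pts [257.7 249.2]
wrist flask pts [257.4 222.2]
scene green 52.5 (255, 174, 23, 14) [ 0.4786 -0.1816  0.058 ]
scene ring proj [270.4 172.6]
scene flask pts [269.7 169.9]
scene flask pts [270.9 155.9]
scene flask pts [270.2 163.8]
side green 205.5 (267, 171, 42, 23) [ 0.4771 -0.2175  0.058 ]
side ring proj [288.1 172.5]
side flask pts [287.4 169.2]
side flask pts [289.2 151.2]
side flask pts [288.2 161.3]
[253.92696371 193.73255828]
[253.77849309 199.29809897]
[ 0.48651144 -0.23332626  0.09923505] [-1.88328446 -4.26846827 20.65846181]
```

The ring is at its stop: force rose sharply after about 15–16 mm of travel, and its image moved down. The pose is steady and gripped, so I'm handing in.

```bash
python3 -c "
from bench import manip
print(manip.hand_in())"
```

```text
the job is handed in; nothing more can be done
None
```

I handed the job in at about 21 s with the orange-capped flask gripped at about 81 N and pressing the green ring to its stop with about 21 N, but hand-in returned no verdict, so whether it passed is not confirmed.

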